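Close up the row of day boxes in the pill organizer's tray

ROBOT

A 6-joint arm with a two-finger parallel gripper is mounted at the origin on the work surface. World frame = base frame: x ahead of the robot, y to its left, z up, the work surface at z = 0. Lengths are in mm, angles in rad, forces in N, time in s.
With the tool pointing down it reaches from about 275 to 750 mm from the base axis. Payload 10.2 kg.
Tool frame: the origin (TCP) lies at the very end of the fingers, on their centre line; the grasp point (between the pads) lies 19 mm behind it; x points along the fingers, y is the direction in which the jaws open and shut, and the axes are right-handed (so a half turn about x gives the same grasp; the last joint's range is limited). The gripper opens to 85 mm and grips with 20 to 120 N. Pads are 22 mm wide; open, the fingers measure 114 mm over their backs; the gripper's body (76 mm by 85 mm) begins 54 mm behind the grasp point. The pads swing forward as they close: fully open they stand 13 mm farther back than shut.
Start: joints at [-1.472, 0.313, 1.498, -0, 1.331, -0.223], TCP at [166.031, -498.061, 231.294] pointing down, gripper open.
Joint ranges: [-2.94, 2.94], [-0.97, 2.17], [0.19, 2.56], [-1.23, 4.37], [0.02, 3.11], [-2.88, 2.88]. Speed limits (rad/s): [2.39, 2.39, 3.01, 3.14, 3.14, 3.14].

INTERFACE

Orientations are given as a unit quaternion [w, x, y, z].
In Python, from rig import ctrl, viewer, order gives the robot as it stands. The module is installed in compiled form; this text tells all that it offers.
- The arm moves only by the tool carry_out, never from a script. Its argument "deltas" is a list of rows, each a list of 7 numbers: the gripper command: -1 is fully open, 1 is shut, values between are in proportion, then the shift along the tool's x, y, z in mm, then the turn, a rotation vector about the tool's x, y, z in degrees. A call has exactly 5 rows; each row is the pose to reach, as a shift and turn from the pose commanded when the call began, along the tool's axes at that moment; what a row does not reach only later rows make up. A row lasts 1/8 s, in which the tool goes at most 62.5 mm and 10.7 degrees, less where a joint would pass 70% of its speed; a pose out of reach is approached as far as the arm can. A call with a gripper value outside its range is refused whole. The fingers move at their own pace and stop on an object; "newtons" is the grip in N (left out, the last holds). Time passes only in rows, so rows that repeat a pose let the fingers close, or fill a call up. It gives the time, the measured TCP pose, the force and the opening at its end, in the units of the state.
- ctrl.sense(): the state, without advancing time (a new reading comes with each control period).
- viewer.capture(name): name is "scene" or "side" or "wrist"; returns the picture (384x512x3 uint8, red, green, blue); there is no depth.
- viewer.calibration(name): a dict with "fx", "fy", "cx", "cy" (pixels), "k1" (the pictures are not rectified: a ray, as slopes to the right and down, at radius r is drawn at 1 + k1 r^2 times it, then the intrinsics apply), "xyz" and "attitude" of the camera in the world; the wrist camera has in their place "T_tool_cam" (4x4, takes a point from camera to tool coordinates, whose origin is the TCP and whose axes are the tool frame's). Camera axes: x right, y down, z forward; pixel columns grow to the right and rows downward; lengths in mm; the calibration is good to about 2 mm. A picture is of the moment at which its call begins: read the wrist's pose just before it. calibration takes no time and is no camera call.
- order.finish_job(): hands the job in, once; it reports no verdict.
The state is a dict: "time_s": time; "joints": joint angles; "dq": joint speeds; "tau": joint torques, N m; "eef_pos": TCP position; "ee_rot": TCP orientation; "force": force on the tool from outside, world axes, zero at the start; "wrist_torque": the same for the moment, N m; "grip_width": opening from 0.0 (shut) to 1.0 (fully open).
Only numpy, scipy, OpenCV 4.12 (cv2) and the standard library are available. Lean on these libraries where they do the work, as an engineer would, in place of code of your own. Each camera call takes 0.05 s, during which the arm holds its last target. There are 200 camera calls.

TASK

Two day boxes have been taken out of the weekly pill organizer. Of the five still in the tray, push only the last one, with the fingertips from behind, so that the row slides gently along as one, without breaking up, until the first box is right against the tray's closed end and all five stand close together, so that the two free places are at the open end. Do not pick up, tip or pinch any box, and leave the things beside the tray where they are.

Things in the scene. Friction and masses are not known exactly. Their poses are not given: they have to be found in the camera images.
- tray: low plain grey plastic tray (rail) of a weekly pill organizer, fixed on the cabinet top, at any yaw. Origin on the work surface under the middle of its channel; x along the channel towards the CLOSED end, z up. Floor 3 mm thick; channel 57 mm wide, 228 mm long (room for seven boxes), from the open end (x -114 mm) to the end stop's inner face (x +114 mm). Side walls 10 mm high, 3 mm thick.
- stop (a point): point on the inner face of the tray's end stop (a wall 26 mm high, 4 mm thick, across the closed end), in the middle of the channel, 15 mm above the work surface
- mouth (a point): middle of the tray's open end, on its floor (3 mm above the work surface); a flared lip no higher than 10 mm goes on 15 mm beyond it
- box1: clear blue plastic day box with a shut lid, 32 mm along the rail, 55 mm across it and 30 mm high, about 22 g, loose. Origin at the centre of its underside; x along the tray's x, z up. First of the row: the one nearest the closed end. At the start the five boxes stand in the channel touching each other in one row, with 28 to 60 mm free between box1 and the end stop. They slide freely (friction of the whole row under 1 N).
- box2: clear blue plastic day box with a shut lid, 32 mm along the rail, 55 mm across it and 30 mm high, about 22 g, loose. Origin at the centre of its underside; x along the tray's x, z up. Second of the row.
- box3: clear blue plastic day box with a shut lid, 32 mm along the rail, 55 mm across it and 30 mm high, about 22 g, loose. Origin at the centre of its underside; x along the tray's x, z up. Third (middle) of the row.
- box4: clear blue plastic day box with a shut lid, 32 mm along the rail, 55 mm across it and 30 mm high, about 22 g, loose. Origin at the centre of its underside; x along the tray's x, z up. Fourth of the row.
- box5: clear blue plastic day box with a shut lid, 32 mm along the rail, 55 mm across it and 30 mm high, about 22 g, loose. Origin at the centre of its underside; x along the tray's x, z up. Fifth and rearmost of the row: the one nearest the open end; its bare 55 x 30 mm rear face looks to the tray's -x.
- spare_shut: one of the two day boxes that were taken out, same size (32 x 55 x 30 mm), loose on the cabinet top beside the tray, lid shut. Origin at the centre of its underside. To be left alone.
- spare_open: one of the two day boxes that were taken out, same size (32 x 55 x 30 mm), loose on the cabinet top beside the tray, its lid swung back beyond its +y edge (reaching 48 mm past that edge and 60 mm high). Origin at the centre of the box's underside. To be left alone.
- jar: small green glass balm jar with a brass twist cap, 47 mm in diameter and 38 mm high, loose beside the tray. Origin at the centre of its underside. To be left alone.
- scraper: steel tongue scraper, a flat-lying U-shaped bow 150 mm long (x), 60 mm wide and 5 mm thick, loose beside the tray. Origin on the surface between its arms; the bow reaches 63 mm to its +x, the arms 87 mm to its -x. To be left alone.

How it is judged (in metres and radians):
At the end, for the whole second after the job is handed in: Box1 is within 2 mm of the end stop, each further box within 2 mm of its neighbour, all five flat on the tray floor between the side walls, upright and at rest; the spare boxes, jar and scraper within 15 mm of where they were (x of box1 in the frame of tray between 0.096 and 0.101 m and horizontal distance between box1 and box2 below 0.034 m and horizontal distance between box2 and box3 below 0.034 m and horizontal distance between box3 and box4 below 0.034 m and horizontal distance between box4 and box5 below 0.034 m and y of box1 in the frame of tray between -0.004 and 0.004 m and height (world z) of box1 between 0 and 0.006 m and angle between each of box1, box2, box3, box4, box5's own z axis and vertical below 0.06 rad and linear speed of each of box1, box2, box3, box4, box5 below 0.01 m/s and y of box2 in the frame of tray between -0.004 and 0.004 m and height (world z) of box2 between 0 and 0.006 m and y of box3 in the frame of tray between -0.004 and 0.004 m and height (world z) of box3 between 0 and 0.006 m and y of box4 in the frame of tray between -0.004 and 0.004 m and height (world z) of box4 between 0 and 0.006 m and y of box5 in the frame of tray between -0.004 and 0.004 m and height (world z) of box5 between 0 and 0.006 m and distance of each of spare_shut, spare_open, jar, scraper from where it was at the start of the episode below 0.015 m); the robot touches nothing.
It fails at once if a day box of the row is lifted off the tray floor or tipped (height (world z) of any of box1, box2, box3, box4, box5 above 0.01 m or angle between any of box1, box2, box3, box4, box5's own z axis and vertical above 0.25 rad).
It fails at once if the last box is taken between the fingers, or another box of the row is pushed or held directly (more than 3 N) ((horizontal distance between the grasp point and box5 below 0.013 m and height (world z) of the grasp point below 0.046 m) or contact force between any of the arm, the fingers and box1 above 3 N or contact force between any of the arm, the fingers and box2 above 3 N or contact force between any of the arm, the fingers and box3 above 3 N or contact force between any of the arm, the fingers and box4 above 3 N).
It fails at once if the row is broken: a gap of more than 10 mm opens between neighbours (horizontal distance between box1 and box2 above 0.042 m or horizontal distance between box2 and box3 above 0.042 m or horizontal distance between box3 and box4 above 0.042 m or horizontal distance between box4 and box5 above 0.042 m).
It fails at once if the row is rammed: more than 40 N on the end stop or on a box (contact force between tray and box1 above 40 N or contact force between any of the arm, the fingers and box5 above 40 N).
It fails at once if one of the things beside the tray is disturbed (moved more than 15 mm) (distance of any of spare_shut, spare_open, jar, scraper from where it was at the start of the episode above 0.015 m).
It also fails if it takes over 32 s, if anything falls off the work surface, if the arm or the gripper's body presses on something with over 40 N, if the wrist force passes 120 N, or if a joint passes its speed limit or range.

## Working session

There is one attempt and no reset: what is moved stays moved. The work goes in short steps, Python scripts to look and compute and a tool call to move; the robot and the scene stay as the last step left them, time stands still between calls to the robot, and variables do not carry over. Pictures are saved under pics/ and viewed, about 8 in all and at most 12, crops included, and the job is handed in when it is done.

Besides the shell and the picture viewer there is one more tool, called after "Call:" as a command line: name --pt "numbers of a row" for each row, then --argument value for the rest. carry_out: Moves the arm, as the interface text tells. Its arguments: {"type":"object","properties":{"deltas":{"type":"array"},"newtons":{"type":"number"}},"required":["deltas"]}

```bash
mkdir -p pics
python3 - <<'E'
from rig import ctrl, viewer
import cv2
print(ctrl.sense())
for n in ("scene","side","wrist"):
    print(n,viewer.calibration(n))
ims=[viewer.capture(n) for n in ("scene","side","wrist")]
for n,i in zip(("scene","side","wrist"),ims): cv2.imwrite(f"pics/{n}0.png",i[:,:,::-1])
E
```

```text
{'time_s': 0.0, 'joints': array([-1.47239187e+00,  3.13420458e-01,  1.49842758e+00,  7.67926935e-06,
        1.33097534e+00, -2.23405085e-01]), 'dq': array([ 5.67291513e-04, -1.34635789e-03,  3.80622321e-04,  9.60229438e-05,
        1.80660903e-03, -4.38847881e-04]), 'tau': array([-5.82089751e-05, -4.12262821e+01, -2.59743941e+01, -1.98570724e-04,
        4.06825668e-03,  2.29915372e-05]), 'eef_pos': array([ 166.0117808 , -497.80026344,  230.75376201]), 'ee_rot': array([ 0.11285176,  0.69800268,  0.11371999, -0.69794306]), 'force': array([-0.02992983,  0.32284899,  0.39234063]), 'wrist_torque': array([-0.01538368,  0.02467682, -0.04758175]), 'grip_width': 1.0004547733415845}
scene {'fx': 488.5852212205982, 'fy': 488.5852212205982, 'cx': 252.31104904994055, 'cy': 192.6242833407073, 'k1': 0.061852131124012506, 'xyz': array([ 963.72268588, -249.97510251,  691.03498603]), 'attitude': array([-0.27809214,  0.85438935,  0.41458393, -0.14423508])}
side {'fx': 404.1160150989739, 'fy': 404.1160150989739, 'cx': 255.97582285887924, 'cy': 192.71539664509888, 'k1': -0.0820883463873695, 'xyz': array([388.17366128, 420.67773294, 609.57779539]), 'attitude': array([ 0.06795786, -0.16945248,  0.92992874, -0.319218  ])}
wrist {'fx': 317.0244141907342, 'fy': 317.0244141907342, 'cx': 255.27370268655696, 'cy': 190.56261113893333, 'k1': -0.048672138978927845, 'T_tool_cam': array([[ 1.00892790e-03, -3.07309318e-01,  9.51609145e-01,
        -1.41828425e+02],
       [ 9.99999047e-01,  1.20697918e-03, -6.70454877e-04,
        -7.99821554e-01],
       [-9.42535395e-04,  9.51608914e-01,  3.07310243e-01,
        -7.94780200e+01],
       [ 0.00000000e+00,  0.00000000e+00,  0.00000000e+00,
         1.00000000e+00]])}
```

View pics/scene0.png

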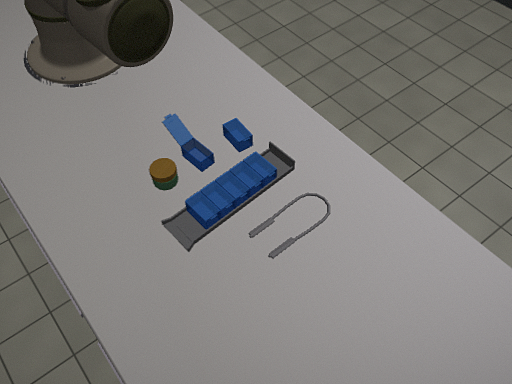

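View pics/side0.png

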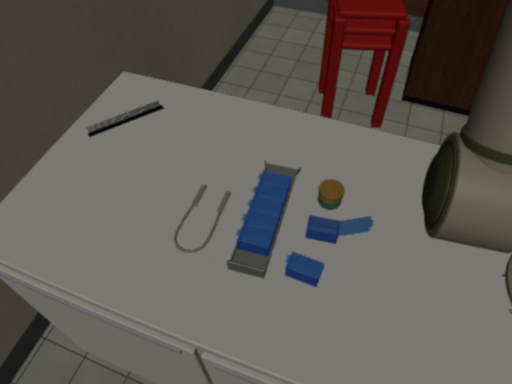

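Scene view: mouth near (180,232), end stop near (282,157), and the row runs from (205,208) to (262,165). The side view shows the stop at about (248,265) and the mouth at (282,168). I'll zoom in on both.

```bash
cat > h.py <<'E'
import numpy as np, cv2
from scipy.spatial.transform import Rotation as R
from rig import ctrl, viewer
def rot(q): return R.from_quat(np.roll(q,-1)).as_matrix()
def pose(name,s=None):
    c=viewer.calibration(name)
    if name!="wrist": return c,rot(c["attitude"]),c["xyz"]
    s=s or ctrl.sense(); T=c["T_tool_cam"]; A=rot(s["ee_rot"])
    return c,A@T[:3,:3],A@T[:3,3]+s["eef_pos"]
def cast(name,px,z,s=None):
    c,A,o=pose(name,s)
    p=(np.atleast_2d(px)-[c["cx"],c["cy"]])/[c["fx"],c["fy"]]; u=p.copy()
    for _ in range(20): u=p/(1+c["k1"]*(u**2).sum(1,keepdims=True))
    d=np.c_[u,np.ones(len(u))]@A.T
    return o+d*((z-o[2])/d[:,2])[:,None]
def proj(name,P,s=None):
    c,A,o=pose(name,s); q=(np.atleast_2d(P)-o)@A; u=q[:,:2]/q[:,2:]
    return u*(1+c["k1"]*(u**2).sum(1,keepdims=True))*[c["fx"],c["fy"]]+[c["cx"],c["cy"]]
E
python3 - <<'E'
import cv2,numpy as np
a=cv2.imread("pics/scene0.png")[105:255,150:300]; b=cv2.imread("pics/side0.png")[150:290,215:355]
f=lambda i:cv2.convertScaleAbs(cv2.resize(i,(400*1,400),interpolation=cv2.INTER_CUBIC),alpha=1.6)
cv2.imwrite("pics/z1.png",np.hstack([f(a),f(b)]))
E
```

```text
(no output)
```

View pics/z1.png

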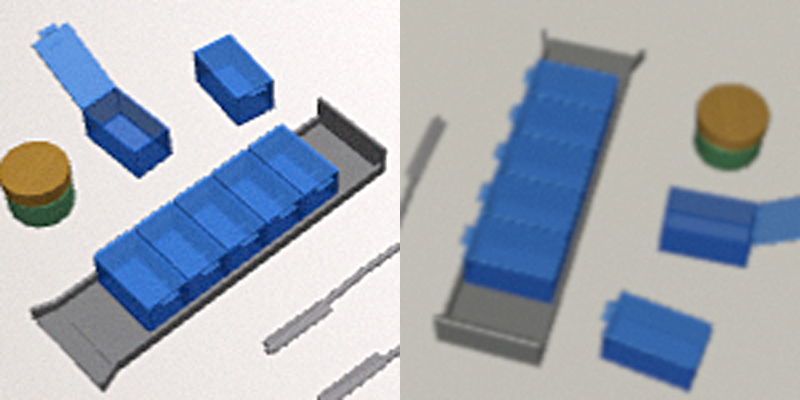

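Run:
```python
from h import *
S=lambda p:np.array(p)/(400/150)+[150,105]-.5*(1-.375)
D=lambda p:(np.array(p)-[400,0])*.35+[215,150]-.5*.65
for n,f,pts in (("scene",S,dict(b5=[(97,258),(151,303)],b1=[(283,126),(338,172)])),("side",D,dict(b5=[(538,62),(617,75)],b1=[(466,263),(558,278)]))):
    for k,v in pts.items():
        P=cast(n,f(v),33); print(n,k,P.round(0).tolist(),P.mean(0).round(1))
P=cast("scene",S([(318,102),(384,152)]),26);print("stop sc",P.round(0).tolist(),P.mean(0))
P=cast("side",D([(438,320),(545,346)]),26);print("stop si",P.round(0).tolist(),P.mean(0))
for n,im in (("scene",None),("side",None)):
    i=cv2.imread(f"pics/{n}0.png"); m=cv2.inRange(cv2.cvtColor(i,cv2.COLOR_BGR2HSV),(100,110,40),(130,255,255))
    for c in cv2.findContours(m,0,2)[0]:
        if cv2.contourArea(c)>100: print(n,cv2.contourArea(c),cast(n,[cv2.minAreaRect(c)[0]],20).round(0))
print("jar",cast("side",[(331,188)],38))
```

```text
scene b5 [[519.0, -56.0, 33.0], [567.0, -49.0, 33.0]] [543.2 -52.2  33. ]
scene b1 [[506.0, 102.0, 33.0], [559.0, 105.0, 33.0]] [532.6 103.3  33. ]
side b5 [[566.0, -50.0, 33.0], [513.0, -57.0, 33.0]] [539.7 -53.5  33. ]
side b1 [[551.0, 109.0, 33.0], [498.0, 100.0, 33.0]] [524.6 104.9  33. ]
stop sc [[499.0, 138.0, 26.0], [561.0, 144.0, 26.0]] [529.87932555 140.51727971  26.        ]
stop si [[554.0, 146.0, 26.0], [491.0, 140.0, 26.0]] [522.46706675 143.12960106  26.        ]
scene 3081.0 [[535.  24.  20.]]
scene 592.5 [[441. 108.  20.]]
scene 1072.5 [[397.  23.  20.]]
side 779.0 [[437. 112.  20.]]
side 1037.5 [[401.  19.  20.]]
side 2576.0 [[537.  29.  20.]]
jar [[434.87470867 -50.85995598  38.        ]]
```

Run:
```python
from h import *
s=ctrl.sense();A=rot(s["ee_rot"]);print(A.round(3))
d=np.array([-.1,.995,0]);d/=np.linalg.norm(d); x=np.array([0,0,-1.])
tgt=np.array([541,-53,100])-60*d; tgt[2]=120
print("tool shift",A.T@(tgt-s["eef_pos"]))
for sg in (1,-1):
    z=sg*d; y=np.cross(z,x); G=np.c_[x,y,z]
    print(sg,np.degrees(R.from_matrix(A.T@G).as_rotvec()))
```

```text
[[-0.     0.316 -0.949]
 [ 0.001 -0.949 -0.316]
 [-1.    -0.001 -0.   ]]
tool shift [ 111.21418371 -244.80578305 -483.22967105]
1 [1.02697334e+02 3.95524777e-02 5.01008873e-02]
-1 [-7.73026507e+01 -4.71544209e-02  3.72263703e-02]
```

Call:
carry_out --pt "1 11 -24.5 -48 -7.7 0 0" --pt "1 22 -49 -97 -15.4 0 0" --pt "1 33 -73 -145 -23.1 0 0" --pt "1 44 -98 -193 -30.8 0 0" --pt "1 55 -122 -242 -38.5 0 0" --newtons 20

```text
time_s: 0.78
eef_pos: [358.0, -304.4, 175.9]
ee_rot: [0.338, 0.621, 0.338, -0.621]
force: [1.4, -1.0, 0.3]
grip_width: -0.001
```

```bash
cat > st.py <<'E'
from h import *
s=ctrl.sense();A=rot(s["ee_rot"])
d=np.array([-.1,.995,0]);d/=np.linalg.norm(d); x=np.array([0,0,-1.])
tgt=np.array([541,-53,100])-60*d; tgt[2]=120
z=-d;G=np.c_[x,np.cross(z,x),z]
print(s["time_s"],s["eef_pos"].round(1),s["force"].round(2),s["grip_width"],"q6",s["joints"].round(2))
print("tool shift",(A.T@(tgt-s["eef_pos"])).round(1),np.degrees(R.from_matrix(A.T@G).as_rotvec()).round(1))
E
python3 st.py
```

```text
0.775 [ 358.  -304.4  175.9] [ 1.37 -1.04  0.29] -0.001033057865361407 q6 [-0.95  0.25  1.74  0.    1.16 -0.38]
tool shift [  55.9   54.9 -263.5] [-38.6   0.   -0. ]
```

Call:
carry_out --pt "1 11 11 -53 -7.7 0 0" --pt "1 22 22 -106 -15.4 0 0" --pt "1 33 33 -158 -23.1 0 0" --pt "1 44 44 -211 -30.8 0 0" --pt "1 56 55 -263 -38.6 0 0"

```text
time_s: 1.4
eef_pos: [547.7, -113.9, 119.8]
ee_rot: [0.525, 0.474, 0.525, -0.474]
force: [0.4, -1.5, -0.4]
grip_width: 0.002
```

```bash
python3 st.py
python3 - <<'E'
from h import *
s=ctrl.sense(); i=viewer.capture("wrist")
cv2.imwrite("pics/w1.png",cv2.convertScaleAbs(i[:,:,::-1],alpha=1.3))
E
```

```text
1.4 [ 547.7 -113.9  119.8] [ 0.38 -1.49 -0.44] 0.0016252612509279998 q6 [-0.41  0.5   1.54 -0.    1.11 -0.52]
tool shift [-0.2 -0.6 -1.3] [0.1 0.  0. ]
```

View pics/w1.png

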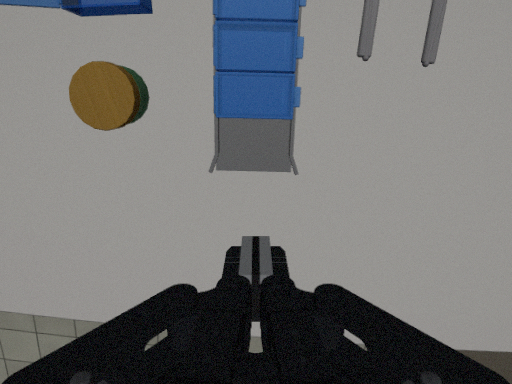

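Box5's rear edge runs at about row 118, from (216,117) to (293,119). The tray's walls meet the lip near (217,153) and (292,154), and the fingers are centred at column 256.

Run:
```python
from h import *
s=ctrl.sense();A=rot(s["ee_rot"])
for n,p,z in (("b5 rear top",[(216,117.5),(292.5,118.5)],33),("b3/4/5 left-right edge",[(215,26),(297,26)],33),("mouth wall",[(217,153),(292.5,154)],10)):
    P=cast("wrist",p,z,s); print(n,P.round(1).tolist(),"mid in tool yz",(A.T@(P.mean(0)-s["eef_pos"]))[1:].round(1), (P[1]-P[0]).round(1))
```

```text
b5 rear top [[516.3, -52.2, 33.0], [569.9, -46.9, 33.0]] mid in tool yz [ -0.2 -60.2] [53.5  5.3  0. ]
b3/4/5 left-right edge [[511.1, 6.5, 33.0], [564.3, 12.5, 33.0]] mid in tool yz [   0.9 -119.5] [53.3  5.9  0. ]
mouth wall [[516.6, -82.1, 10.0], [576.7, -76.2, 10.0]] mid in tool yz [  0.1 -30.3] [60.1  5.9  0. ]
```

Call:
carry_out --pt "1 40 0 0 0 0 0" --pt "1 80 0 0 0 0 0" --pt "1 100 0 -5 0 0 0" --pt "1 106 0 -20 0 0 0" --pt "1 106 0 -38 0 0 0"

```text
time_s: 2.08
eef_pos: [542.9, -76.5, 14.6]
ee_rot: [0.524, 0.475, 0.523, -0.475]
force: [-0.6, 0.3, 1.4]
grip_width: 0.002
```

```bash
python3 st.py
python3 - <<'E'
from h import *
i=viewer.capture("wrist"); j=viewer.capture("side")[150:290,215:355]
f=lambda i:cv2.convertScaleAbs(cv2.resize(i[:,:,::-1],(400,400),interpolation=cv2.INTER_CUBIC),alpha=1.5)
cv2.imwrite("pics/w2.png",np.hstack([f(i[100:300,156:356]),f(j)]))
E
```

```text
2.075 [542.9 -76.5  14.6] [-0.65  0.3   1.42] 0.0021160378432196424 q6 [-0.35  0.63  1.65  0.    0.87 -0.45]
tool shift [-105.4    0.6   36.4] [-0.2 -0.  -0. ]
```

View pics/w2.png

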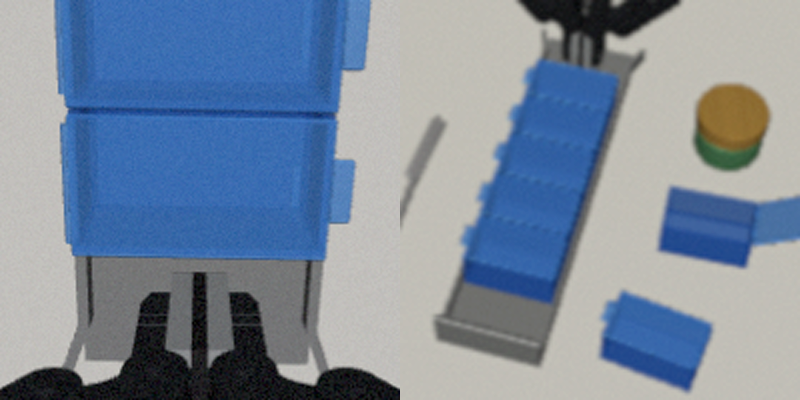

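Fingers are centred behind box5, about 11 mm short, and the row is intact. I'll advance slowly.

Call:
carry_out --pt "1 0 0 -3 0 0 0" --pt "1 0 0 -6 0 0 0" --pt "1 0 0 -8 0 0 0" --pt "1 0 0 -10 0 0 0" --pt "1 0 0 -12 0 0 0"

```text
time_s: 2.8
eef_pos: [541.8, -65.6, 14.3]
ee_rot: [0.524, 0.475, 0.523, -0.475]
force: [0.2, -0.7, 0.3]
grip_width: 0.002
```

Call:
carry_out --pt "1 0 0 -2 0 0 0" --pt "1 0 0 -4 0 0 0" --pt "1 0 0 -6 0 0 0" --pt "1 0 0 -8 0 0 0" --pt "1 0 0 -10 0 0 0"

```text
time_s: 3.42
eef_pos: [540.8, -55.5, 14.3]
ee_rot: [0.524, 0.475, 0.524, -0.475]
force: [0.2, -0.6, 0.4]
grip_width: 0.001
```

Call:
carry_out --pt "1 0 0 -2 0 0 0" --pt "1 0 0 -4 0 0 0" --pt "1 0 0 -6 0 0 0" --pt "1 0 0 -8 0 0 0" --pt "1 0 0 -10 0 0 0"

```text
time_s: 4.05
eef_pos: [539.8, -45.6, 14.3]
ee_rot: [0.524, 0.475, 0.524, -0.475]
force: [-0.4, -0.3, 0.6]
grip_width: -0.001
```

```bash
python3 st.py
python3 - <<'E'
from h import *
i=viewer.capture("wrist"); j=viewer.capture("side")[150:290,215:355]
f=lambda i:cv2.convertScaleAbs(cv2.resize(i[:,:,::-1],(400,400),interpolation=cv2.INTER_CUBIC),alpha=1.5)
cv2.imwrite("pics/w3.png",np.hstack([f(i[100:300,156:356]),f(j)]))
E
```

```text
4.05 [539.8 -45.6  14.3] [-0.44 -0.33  0.58] -0.0009829357885797322 q6 [-0.3   0.62  1.67 -0.    0.86 -0.4 ]
tool shift [-105.7    0.7   67.5] [-0.2  0.  -0. ]
```

View pics/w3.png

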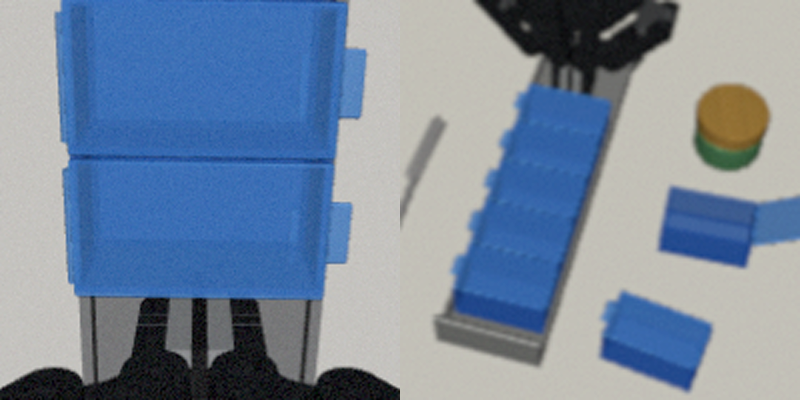

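The row is sliding as one, box1's front is still roughly 15–20 mm from the stop, and there's little force. I'll keep going and slow down.

Call:
carry_out --pt "1 0 0 -2 0 0 0" --pt "1 0 0 -4 0 0 0" --pt "1 0 0 -6 0 0 0" --pt "1 0 0 -8 0 0 0" --pt "1 0 0 -10 0 0 0"

```text
time_s: 4.78
eef_pos: [538.8, -35.6, 14.3]
ee_rot: [0.524, 0.475, 0.524, -0.475]
force: [-0.7, -0.7, -1.0]
grip_width: -0.0
```

Call:
carry_out --pt "1 0 0 -1 0 0 0" --pt "1 0 0 -2 0 0 0" --pt "1 0 0 -3 0 0 0" --pt "1 0 0 -4 0 0 0" --pt "1 0 0 -5 0 0 0"

```text
time_s: 5.4
eef_pos: [538.4, -30.7, 14.3]
ee_rot: [0.524, 0.475, 0.524, -0.475]
force: [-0.1, -0.4, -0.1]
grip_width: 0.0
```

```bash
python3 st.py
```

```text
5.4 [538.4 -30.7  14.3] [-0.14 -0.4  -0.07] 0.00018667882877555607 q6 [-0.27  0.61  1.67  0.    0.85 -0.37]
tool shift [-105.7    0.7   82.4] [-0.2 -0.  -0. ]
```

Expected contact is about 4–5 mm on. From here I'll use half-millimetre steps and watch the force.

Call:
carry_out --pt "1 0 0 -0.5 0 0 0" --pt "1 0 0 -1 0 0 0" --pt "1 0 0 -1.5 0 0 0" --pt "1 0 0 -2 0 0 0" --pt "1 0 0 -2.5 0 0 0"

```text
time_s: 6.02
eef_pos: [538.7, -30.1, 14.7]
ee_rot: [0.525, 0.475, 0.523, -0.476]
force: [-1.1, -14.2, 0.9]
grip_width: -0.001
```

Call:
carry_out --pt "1 0 0 -0.3 0 0 0" --pt "1 0 0 -0.6 0 0 0" --pt "1 0 0 -0.9 0 0 0" --pt "1 0 0 -1.2 0 0 0" --pt "1 0 0 -1.5 0 0 0"

```text
time_s: 6.65
eef_pos: [539.0, -30.0, 15.0]
ee_rot: [0.526, 0.474, 0.522, -0.476]
force: [-1.6, -22.3, 0.9]
grip_width: -0.001
```

Contact is firm: the tip stopped at y = -30 and force rose to 22 N, below the 40 N limit. I'll ease off, back away and check.

Call:
carry_out --pt "1 0 0 1 0 0 0" --pt "1 0 0 2 0 0 0" --pt "1 0 0 3 0 0 0" --pt "1 0 0 4 0 0 0" --pt "1 0 0 5 0 0 0"

```text
time_s: 7.28
eef_pos: [538.4, -31.5, 14.2]
ee_rot: [0.523, 0.475, 0.524, -0.475]
force: [-0.4, 0.2, 0.2]
grip_width: -0.002
```

Call:
carry_out --pt "1 0 0 6 0 0 0" --pt "1 0 0 14 0 0 0" --pt "1 0 0 24 0 0 0" --pt "1 -10 0 34 0 0 0" --pt "1 -50 0 40 0 0 0"

```text
time_s: 7.9
eef_pos: [541.4, -72.3, 63.9]
ee_rot: [0.522, 0.475, 0.525, -0.476]
force: [0.2, -0.5, -0.0]
grip_width: -0.003
```

Call:
carry_out --pt "1 -50 0 -5 0 0 0" --pt "1 -90 0 -30 0 0 0" --pt "1 -130 0 -60 0 0 0" --pt "1 -130 0 -60 0 0 0" --pt "1 -130 0 -60 0 0 0"

```text
time_s: 8.52
eef_pos: [536.3, -12.4, 193.9]
ee_rot: [0.523, 0.475, 0.524, -0.476]
force: [-1.0, 0.1, -0.6]
grip_width: -0.005
```

```bash
python3 st.py
python3 - <<'E'
from h import *
i=viewer.capture("wrist"); j=viewer.capture("side")[150:290,215:355]; k=viewer.capture("scene")[105:255,150:300]
f=lambda i,w:cv2.convertScaleAbs(cv2.resize(i[:,:,::-1],(w,300),interpolation=cv2.INTER_CUBIC),alpha=1.5)
cv2.imwrite("pics/w4.png",np.vstack([np.hstack([f(j,300),f(k,300)]),f(i[:300],600)]))
E
```

```text
8.525 [536.3 -12.4 193.9] [-1.01  0.09 -0.59] -0.0052619381617917665 q6 [-0.24  0.37  1.52 -0.    1.25 -0.34]
tool shift [ 73.9   1.  100.8] [-0.2 -0.   0. ]
```

View pics/w4.png

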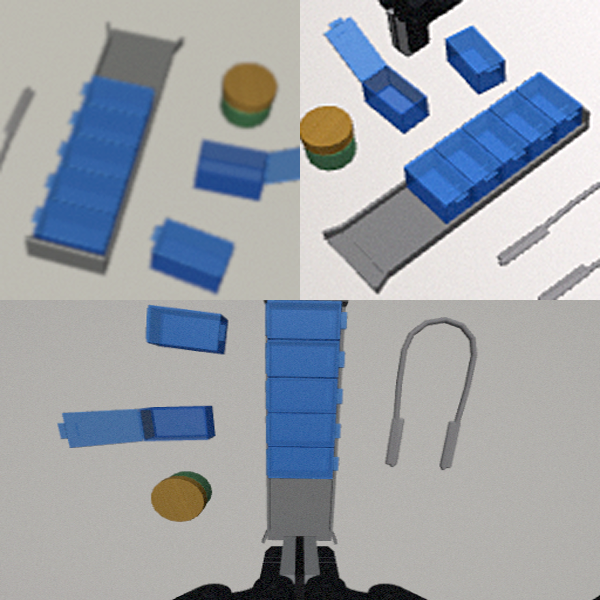

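Box1 looks to be at the stop. As a numeric check, I'll cast the box joints and the mouth (wrist view, column 257; rows ≈ 39, 77, 113, 146, 178 and mouth ≈ 236).

Run:
```python
from h import *
s=ctrl.sense();A=rot(s["ee_rot"])
i=viewer.capture("wrist").astype(float); p=i[:240,240:275].mean(1)
b=p[:,2]-p[:,0]; print("blue end row",[r for r in range(239) if b[r]>30 and b[r+1]<=30])
g=p.sum(1); print("dark joints",[(r,int(g[r-3:r+4].max()-g[r])) for r in range(3,200) if g[r]==g[r-3:r+4].min() and g[r-3:r+4].max()-g[r]>20])
u=lambda r:-(A.T@(cast("wrist",[(257,r)],33,s)[0]-s["eef_pos"]))[2]
print("joint pos mm",[round(u(r),1) for r in (39,77,113,146,178)])
m=-(A.T@(cast("wrist",[(257,236)],10,s)[0]-s["eef_pos"]))[2]; print("rear-mouth",u(178)-m)
# stop and box1 seen from scene: predicted pixels for box1 front top edge if seated
print("rear box5 world",cast("wrist",[(257,178)],33,s))
print("tip y at contact -> travel", 30.1)
```

```text
blue end row [178]
dark joints [(39, 73), (43, 30), (77, 75), (113, 47), (147, 46)]
joint pos mm [np.float64(122.0), np.float64(90.2), np.float64(58.3), np.float64(27.4), np.float64(-4.4)]
rear-mouth 74.33639750105023
rear box5 world [[538.4837178  -16.68462033  33.        ]]
tip y at contact -> travel 30.1
```

Run:
```python
from h import *
k=viewer.capture("scene")[120:180,240:300]; j=viewer.capture("side")[220:280,215:275]
f=lambda i:cv2.convertScaleAbs(cv2.resize(i[:,:,::-1],(400,400),interpolation=cv2.INTER_CUBIC),alpha=1.8)
cv2.imwrite("pics/z5.png",np.hstack([f(k),f(j)]))
```

```text
(no output)
```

View pics/z5.png

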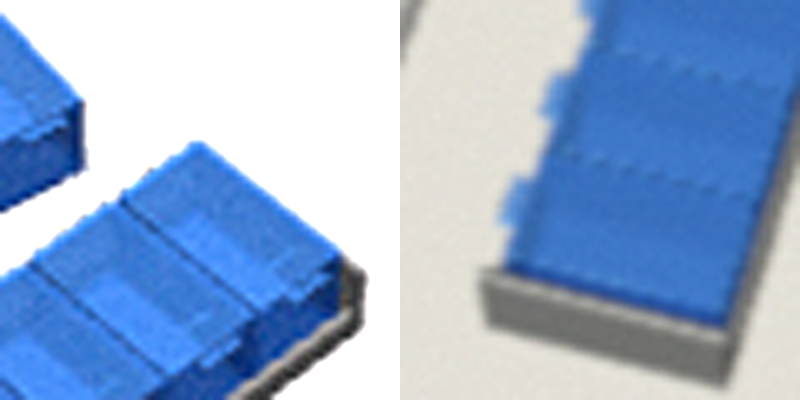

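```bash
python3 -c "
from rig import order; print(order.finish_job())"
```

```text
the job is handed in; nothing more can be done
None
```

I pushed only box5 from behind, with the gripper shut and the tip about 14 mm above the surface. The row slid slowly until it was stopped firmly, then I backed the arm off well clear and handed the job in. `finish_job` reports no verdict.

**Push:** the contact force peaked at about 22 N in the readings, under the 40 N limit. The tip stopped advancing at that point.

**Last checks:**
- **Row together:** joint spacing measured 31–32 mm, so all five boxes are close together.
- **At the closed end:** box1 looks right against the end stop in both the scene and side views.
- **Things beside the tray:** the spare boxes, jar and scraper look to be where they were. I judged this by eye, not by measuring.
- **Time:** the job took about 9 s of the 32 s allowed.

**One check disagreed:** the free length at the open end came out at 74 mm from the wrist view, against the 68 mm expected. I put this down to a rough pixel reading at the mouth, because the firm stop and both views of the closed end agree with each other.

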